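Unstack the herb-tea things onto the balcony board

TASK

Someone carried the tea and herb things out in one stack: take it apart from the top down, one thing at a time, and set each in the middle of its own place on the board, upright and let go: the lidded tea strainer into the small drip bowl with its wings on the rim, the shot glass on the cork coaster, the plant tie dispenser in the shallow steel tray, and the herb keeper on the marble slab, long side along the slab's long side. Drop nothing, never let the glass tip, and leave the mug and the potted thyme where they stand.

Things in the scene. Friction and masses are not known exactly. Their poses are not given: they have to be found in the camera images.
- strainer: Lidded stainless tea strainer, top of the stack: round basket 36 dia reaching 30 below the origin, lid 40 dia and 4 thick, black upright knob 16 dia from 4 to 22 above the origin, and two flat wings 14 wide, 3 thick, along +x and -x (80 tip to tip). Origin on the axis at the underside of the wings and lid; z up. About 60 g. It hangs in the glass by its wings.
- glass: Clear glass shot cup under the strainer, 62 tall, 45 dia at the foot, 48 at the rim, wall 3, open at the top. Origin: centre of its underside, z up. About 130 g. It stands loose on the dispenser.
- dispenser: Green plastic plant tie dispenser under the glass: flat drum 62 dia, 26 tall, with a small outlet 16 wide, 18 tall, sticking 12 out of the side along +x. Origin: centre of its underside, z up. About 80 g. It lies loose on the keeper.
- keeper: Grey-green silicone herb keeper with closed flip-top lid, bottom of the stack, standing on the table: rounded box 92 long (x), 60 wide (y), 46 tall, flat lid, thumb tab sticking out 9 at the +x end. Rigid. Origin: centre of its underside, z up. About 160 g, the lid stays shut.
- bowl: Small round white ceramic drip bowl, fixed on the birch board (18 thick, lying on the table): 64 dia over the rim, 56 inside the rim, 40 tall, floor 6 thick. Origin: centre of its underside, z up.
- coaster: Round cork coaster, 90 dia, 6 thick, fixed on the birch board (18 thick, lying on the table). Origin: centre of its underside, z up.
- tray: Shallow square stainless tray, 112 x 112, floor 3 thick, lip 3 thick and 8 high overall, fixed on the birch board (18 thick, lying on the table). Origin: centre of its underside, sides along x and y, z up.
- slab: White marble slab, 130 long (x), 96 wide (y), 10 thick, fixed on the birch board (18 thick, lying on the table). Origin: centre of its underside, z up.
- mug: Blue ceramic mug, 76 dia, 85 tall, handle at +y; a loose bystander on the table, not to be shifted. Origin: centre of its underside.
- thyme: Terracotta pot of thyme, 82 dia, pot 68 tall, leaves to about 105; a loose bystander on the table, not to be shifted. Origin: centre of its underside.
There are look-alikes about, which are no part of the job. There is more than one size of the dispenser; the one meant has the size given above.

How it is judged:
On the way, in this order (a step that is already met when the one before it is completed fails the run):
1. the strainer sits in the bowl, its wings on the rim, let go (horizontal distance between strainer and bowl below 0.011 m and z of strainer in the frame of bowl between 0.035 and 0.045 m and angle between strainer's own z axis and vertical below 0.12 rad and linear speed of strainer below 0.03 m/s and contact force between the fingers and strainer below 0.1 N), for 0.2 s.
2. the glass stands on the coaster, let go (horizontal distance between glass and coaster below 0.015 m and z of glass in the frame of coaster between 0.001 and 0.011 m and angle between glass's own z axis and vertical below 0.12 rad and linear speed of glass below 0.03 m/s and contact force between the fingers and glass below 0.1 N), for 0.2 s.
3. the tie dispenser lies in the tray, let go (horizontal distance between dispenser and tray below 0.015 m and z of dispenser in the frame of tray between -0.002 and 0.008 m and angle between dispenser's own z axis and vertical below 0.12 rad and linear speed of dispenser below 0.03 m/s and contact force between the fingers and dispenser below 0.1 N), for 0.2 s.
4. the herb keeper lies square on the slab, let go (horizontal distance between keeper and slab below 0.015 m and z of keeper in the frame of slab between 0.005 and 0.015 m and angle between keeper's own z axis and vertical below 0.12 rad and linear speed of keeper below 0.03 m/s and contact force between the fingers and keeper below 0.1 N and angle between the x axis of keeper and the x axis of slab, either way round below 0.2 rad), for 0.2 s.
At the end, for the whole second after the job is handed in: All four upright within 0.12 rad, at rest, let go, and seated within 5 mm of height: strainer within 11 mm of the bowl's centre, wings on its rim; glass, dispenser and keeper within 15 mm of the centres of coaster, tray and slab; keeper's long side within 0.2 rad of the slab's (all of step 1 and all of step 2 and all of step 3 and all of step 4); the robot touches nothing.
It fails at once if the glass tips by more than 0.6 rad (angle between glass's own z axis and vertical above 0.6 rad).
It fails at once if one of the four is dropped (faster than 0.7 m/s with no finger touching it) ((linear speed of strainer above 0.7 m/s and contact force between the fingers and strainer below 0.01 N) or (linear speed of glass above 0.7 m/s and contact force between the fingers and glass below 0.01 N) or (linear speed of dispenser above 0.7 m/s and contact force between the fingers and dispenser below 0.01 N) or (linear speed of keeper above 0.7 m/s and contact force between the fingers and keeper below 0.01 N)).
It fails at once if the mug is shifted by more than 20 mm (distance of mug from where it was at the start of the episode above 0.02 m).
It fails at once if the potted thyme is shifted by more than 20 mm (distance of thyme from where it was at the start of the episode above 0.02 m).
It also fails if it takes over 115 s, if anything falls off the work surface, if the arm or the gripper's body presses on something with over 40 N, if the wrist force passes 120 N, or if a joint passes its speed limit or range.

ROBOT

A 6-joint arm with a two-finger parallel gripper is mounted at the origin on the work surface. World frame = base frame: x ahead of the robot, y to its left, z up, the work surface at z = 0. Lengths are in m, angles in rad, forces in N, time in s.
With the tool pointing down it reaches from about 0.3 to 0.775 m from the base axis. Payload 14.6 kg.
Tool frame: the origin (TCP) lies at the very end of the fingers, on their centre line; the grasp point (between the pads) lies 19 mm behind it; z points along the fingers, x is the direction in which the jaws open and shut, and the axes are right-handed (so a half turn about z gives the same grasp; the last joint's range is limited). The gripper opens to 94 mm and grips with 3 to 60 N. Pads are 16 mm wide; open, the fingers measure 119 mm over their backs; the gripper's body (75 mm by 177 mm) begins 78 mm behind the grasp point.
Start: joints at [-1.186, 0.3, 1.521, -0, 1.321, -0.067], TCP at [0.24, -0.495, 0.205] pointing down, gripper open.
Joint ranges: [-3.03, 3.03], [-0.79, 2.21], [0.23, 2.52], [-1.04, 4.18], [0, 3.07], [-2.55, 2.55]. Speed limits (rad/s): [2.22, 2.22, 2.57, 3.14, 3.14, 3.14].

INTERFACE

Orientations are given as [roll, pitch, yaw] about the fixed x, y, z axes, in that order (R = Rz(yaw) Ry(pitch) Rx(roll)).
In Python, from station import ctrl gives the robot as it stands.
- The arm moves only by the shell command python3 -m inch 'ROWS' [FORCE]. ROWS is JSON, one flat list of numbers, 7 for each row, row after row: the shift along the tool's x, y, z in cm, then the turn, a rotation vector about the tool's x, y, z in rad, then the opening, from 0 (shut) to 1 (fully open). In form: [tx, ty, tz, wx, wy, wz, claw, tx, ty, tz, wx, wy, wz, claw, ...]. A call has 1 to 20 rows; each row shifts and turns the commanded pose from where the row before left it, along the tool's axes as they then stand; what a row does not reach is not made up. A row lasts 1/8 s, in which the tool goes at most 62.5 mm and 10.7 degrees, less where a joint would pass 70% of its speed; a pose out of reach is approached as far as the arm can. A call is refused whole if a number of a shift passes 6.25 or a number of a turn 0.188, either way. A call with a gripper value outside its range is refused whole. The fingers move at their own pace and stop on an object; FORCE is the grip in N (left out, the last holds). Time passes only in rows, so rows that do not move let the fingers close. It gives the time, the measured TCP pose, the force and the opening at its end, in the units of the state.
- ctrl.get_obs(): the state, without advancing time (a new reading comes with each control period).
- ctrl.camera(name): name is "scene" or "top" or "wrist"; returns (picture, depth): 400x640x3 uint8, red, green, blue; 400x640 float32, m along the optical axis (not along the pixel's ray), 0 where there is no reading.
- ctrl.camera_params(name): a dict with "vertical_fov" (degrees; the focal length in pixels is half the picture's height over the tangent of half this angle, whatever the lens; pixels are square), "cx", "cy" (the principal point, pixels), "camera_from_world" (4x4, takes a point from world to camera coordinates); the wrist camera has in their place "mount" (4x4, takes a point from camera to tool coordinates, whose origin is the TCP and whose axes are the tool frame's). Camera axes: x right, y down, z forward; pixel columns grow to the right and rows downward; lengths in m; the calibration is good to about 2 mm. A picture is of the moment at which its call begins: read the wrist's pose just before it. camera_params takes no time and is no camera call.
- ctrl.hand_in(): hands the job in, once; it reports no verdict.
Trained networks look in the newest picture that a camera, given by its name, has taken for a name from the list of things; names that differ only in an ending like _2 or _b are one class to them, and where a whole thing is asked for, a point or a joint stands for the part that bears it (a point fixed in the world has none). Each returns a list of dicts, best first, with "score" (0 to 1); they miss things now and then, are a little off and sometimes report something else, mostly with a low value. They report only what shows in the picture. A call takes as long as a camera call. They do not tell look-alikes from the thing itself.
- ctrl.spot_in(camera, label): "bbox" ([centre column, centre row, width, height] in pixels, round what is visible of it).
- ctrl.place_of(camera, label): "centre" ([column, row] in pixels: a listed point, or the origin of a listed thing).
The state is a dict: "time_s": time; "qpos": joint angles; "joint_vel": joint speeds; "tau": joint torques, N m; "ee_pos": TCP position; "eef_rot": TCP orientation; "force": force on the tool from outside, world axes, zero at the start; "moment": the same for the moment, N m; "grip_width": finger opening in m.
Only numpy, scipy, OpenCV 4.12 (cv2) and the standard library are available. Lean on these libraries where they do the work, as an engineer would, in place of code of your own. Each camera call takes 0.05 s, during which the arm holds its last target. There are 200 camera calls.

## Working session

There is one attempt and no reset: what is moved stays moved. The work goes in short steps, Python scripts to look and compute and a shell command to move; the robot and the scene stay as the last step left them, time stands still between calls to the robot, and variables do not carry over. Pictures are saved under pics/ and viewed, about 12 in all and at most 16, crops included, and the job is handed in when it is done.

```bash
mkdir -p pics; cat > h.py <<'E'
import numpy as np, cv2
from station import ctrl
from scipy.spatial.transform import Rotation as Ro
def K(c):
    p=ctrl.camera_params(c); f=200/np.tan(np.radians(p["vertical_fov"])/2); return p,f
def T(c,o=None):
    p,_=K(c)
    if c!="wrist": return np.linalg.inv(np.array(p["camera_from_world"]))
    o=o or ctrl.get_obs(); M=np.eye(4); M[:3,:3]=Ro.from_euler("xyz",o["eef_rot"]).as_matrix(); M[:3,3]=o["ee_pos"]
    return M@np.array(p["mount"])
def cloud(c,d,o=None):
    p,f=K(c); v,u=np.mgrid[:400,:640]
    P=np.stack([(u-p["cx"])/f*d,(v-p["cy"])/f*d,d],-1); M=T(c,o)
    return P@M[:3,:3].T+M[:3,3]
def ray(c,px,z,o=None):
    p,f=K(c); M=T(c,o); r=M[:3,:3]@np.array([(px[0]-p["cx"])/f,(px[1]-p["cy"])/f,1]); o_=M[:3,3]
    return o_+r*(z-o_[2])/r[2]
def shot(c):
    o=ctrl.get_obs(); im,d=ctrl.camera(c); return im,d,o,cloud(c,d,o)
def save(n,im): cv2.imwrite("pics/"+n+".png",cv2.cvtColor(im,cv2.COLOR_RGB2BGR))
E
cat > a.py <<'E'
from h import *
for c in("top","scene"):
    im,d,o,X=shot(c); save(c+"0",im); np.savez(c+"0.npz",im=im,d=d,X=X)
    for l in "strainer glass dispenser keeper bowl coaster tray slab mug thyme".split():
        for r in ctrl.spot_in(c,l)[:3] if c=="scene" else ctrl.place_of(c,l)[:3]:
            q=r.get("centre") or r["bbox"]
            u,v=int(q[0]),int(q[1])
            print(c,l,round(r["score"],2),np.round(q),np.round(X[min(v,399),min(u,639)],3))
print(ctrl.get_obs())
E
python3 a.py
```

```text
top strainer 0.77 [316. 206.] [0.477 0.006 0.153]
top strainer 0.15 [234. 139.] [0.653 0.184 0.026]
top glass 0.48 [320. 212.] [ 0.471 -0.003  0.135]
top dispenser 0.64 [278. 287.] [0.333 0.087 0.032]
top dispenser 0.53 [371. 211.] [ 0.491 -0.11   0.019]
top dispenser 0.46 [317. 213.] [0.467 0.003 0.136]
top keeper 0.62 [314. 217.] [0.46  0.008 0.135]
top bowl 0.76 [427. 137.] [ 0.652 -0.24   0.025]
top coaster 0.71 [235. 138.] [0.653 0.184 0.026]
top coaster 0.38 [428. 226.] [ 0.46  -0.237  0.003]
top tray 0.57 [294. 149.] [0.629 0.053 0.018]
top slab 0.88 [362. 141.] [ 0.643 -0.096  0.027]
top mug 0.83 [430. 224.] [ 0.464 -0.239  0.003]
top mug 0.53 [299. 150.] [0.629 0.044 0.019]
top thyme 0.64 [218. 222.] [0.461 0.199 0.086]
scene strainer 0.56 [316. 193.  18.  25.] [0.485 0.006 0.143]
scene glass 0.79 [310. 205.  24.  28.] [ 0.499 -0.007  0.122]
scene dispenser 0.7 [338. 186.  34.  30.] [0.348 0.086 0.031]
scene dispenser 0.61 [312. 224.  29.  25.] [ 0.508 -0.005  0.073]
scene dispenser 0.52 [266. 244.  12.  17.] [ 0.498 -0.109  0.017]
scene keeper 0.56 [314. 235.  40.  36.] [ 0
[... 574 characters left out ...]
 0.86 [408. 209.  33.  50.] [0.491 0.217 0.066]
{'time_s': 1.1, 'qpos': array([-1.18558941e+00,  2.99885613e-01,  1.52095077e+00,  5.04705805e-06,
        1.32071305e+00, -6.66248519e-02]), 'joint_vel': array([-0.00141878,  0.00067224, -0.00049934,  0.00081137, -0.00105019,
        0.00038668]), 'tau': array([ 9.89012296e-04, -5.31656957e+01, -3.52922451e+01,  7.08105974e-02,
        2.11783766e-02,  9.93864191e-08]), 'ee_pos': array([ 0.24012697, -0.49482066,  0.20547432]), 'eef_rot': array([-3.14159065e+00, -4.34465545e-05, -1.11896580e+00]), 'force': array([-0.4794953 , -0.07589233, -0.20819026]), 'moment': array([ 0.00416382, -0.04887213, -0.01506679]), 'grip_width': 0.09412065861166173}
```

```bash
python3 - <<'E'
import numpy as np,cv2
a=np.load("top0.npz")["im"][100:320,190:490]; b=np.load("scene0.npz")["im"][160:330,180:440]
for n,i in(("t",a),("s",b)):
    i=cv2.resize(i,None,fx=2.6 if n=="t" else 3,fy=2.6 if n=="t" else 3,interpolation=2); cv2.imwrite(f"pics/{n}.png",i[:,:,::-1])
E
```

```text
(no output)
```

View pics/t.png

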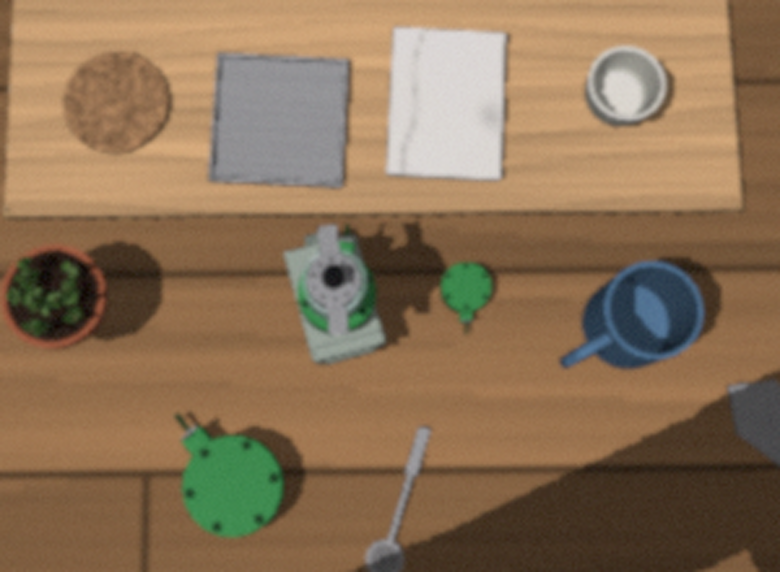

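View pics/s.png

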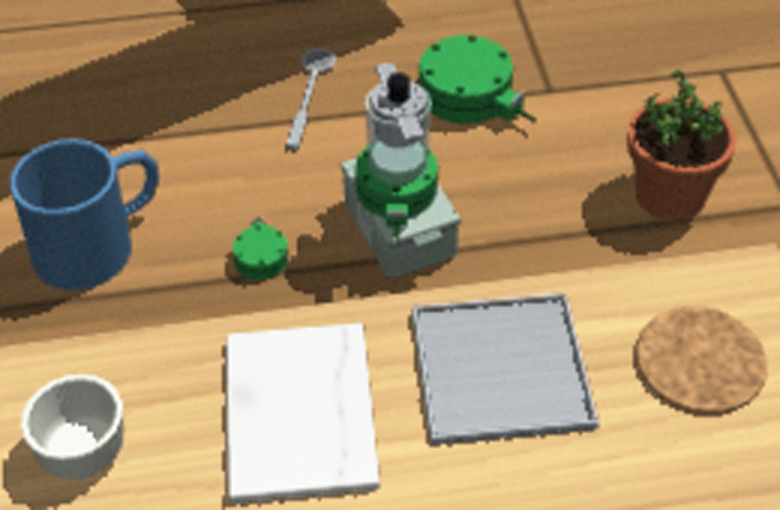

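```bash
python3 -m inch '[-2.5,-3.07,-0.68,0,0,0,1,-2.5,-3.07,-0.68,0,0,0,1,-2.5,-3.07,-0.68,0,0,0,1,-2.5,-3.07,-0.68,0,0,0,1,-2.5,-3.07,-0.68,0,0,0,1,-2.5,-3.07,-0.68,0,0,0,1,-2.5,-3.07,-0.68,0,0,0,1,-2.5,-3.07,-0.68,0,0,0,1,-2.5,-3.07,-0.68,0,0,0,1,-2.5,-3.07,-0.68,0,0,0,1,-2.5,-3.07,-0.68,0,0,0,1,-2.5,-3.07,-0.68,0,0,0,1,-2.5,-3.07,-0.68,0,0,0,1,-2.5,-3.07,-0.68,0,0,0,1,0,0,0,0,0,0.15,1,0,0,0,0,0,0.15,1,0,0,0,0,0,0.15,1,0,0,0,0,0,0,1]' 10
cat > w.py <<'E'
from h import *
import sys
n=sys.argv[1]; im,d,o,X=shot("wrist"); save(n,im); np.savez(n+".npz",im=im,d=d,X=X)
print(o["ee_pos"],o["eef_rot"],np.array(K("wrist")[0]["mount"]).round(3).tolist())
for l in sys.argv[2:]:
    for r in ctrl.place_of("wrist",l)[:2]: print(l,r["score"],r["centre"])
E
python3 w.py w1 strainer glass dispenser keeper
```

```text
time_s: 3.35
ee_pos: [0.474, 0.0077, 0.3007]
eef_rot: [-3.142, 0.0, -1.568]
force: [0.2, -0.4, -0.0]
grip_width: 0.0938
[0.47398519 0.00774991 0.3006816 ] [-3.14150484e+00  1.97301367e-05 -1.56803952e+00] [[1.0, -0.0, -0.0, -0.001], [0.0, 0.965, 0.26, -0.075], [0.0, -0.26, 0.965, -0.178], [0.0, 0.0, 0.0, 1.0]]
strainer 0.67 [322.1, 177.9]
glass 0.93 [323.2, 167.5]
dispenser 0.97 [324.6, 164.2]
dispenser 0.82 [272.0, 246.6]
```

```bash
python3 - <<'E'
import numpy as np,cv2
from h import *
z=np.load("top0.npz"); X=z["X"]; im=z["im"].astype(int)
# fixtures from cloud regions: height band + min area rect
def band(x0,x1,y0,y1,z0,z1,extra=None):
    m=(X[...,0]>x0)&(X[...,0]<x1)&(X[...,1]>y0)&(X[...,1]<y1)&(X[...,2]>z0)&(X[...,2]<z1)
    return m&extra if extra is not None else m
grey=(im.max(-1)-im.min(-1)<30)
hsv=cv2.cvtColor(z["im"],cv2.COLOR_RGB2HSV)
def rep(n,m):
    m=cv2.morphologyEx(m.astype(np.uint8),cv2.MORPH_OPEN,np.ones((2,2))); k,l,s,_=cv2.connectedComponentsWithStats(m); 
    m=l==1+s[1:,4].argmax(); p=X[m][:,:2].astype(np.float32)
    print(n,m.sum(),cv2.minAreaRect(p),"med z",np.median(X[m][:,2]),"circ",cv2.minEnclosingCircle(p))
rep("slab",band(.56,.72,-.17,-.03,-.05,.1,grey))
rep("tray",band(.55,.72,-.03,.12,-.05,.1,grey))
rep("bowl",band(.58,.72,-.3,-.18,.045,.1))
rep("coaster",band(.58,.72,.12,.26,.0,.1,X[...,2]>.0208))
print(np.median(X[100:110,150:170].reshape(-1,3),0))
E
```

```text
slab 2493 ((0.5224428176879883, -0.08157601207494736), (0.10553339868783951, 0.38807809352874756), 82.24586486816406) med z 0.02754344693174493 circ ((0.5229485034942627, -0.07664962112903595), 0.19978517293930054)
tray 2500 ((0.5142947435379028, 0.048016324639320374), (0.11381325870752335, 0.3504495918750763), 88.12010955810547) med z 0.020662432224045568 circ ((0.5139129757881165, 0.045958973467350006), 0.18340569734573364)
bowl 283 ((0.6513862013816833, -0.24521967768669128), (0.07521001249551773, 0.060343656688928604), 89.7148666381836) med z 0.052811014480727225 circ ((0.6574537754058838, -0.2454945296049118), 0.04064424708485603)
coaster 1171 ((0.504847526550293, 0.11913687735795975), (0.40521347522735596, 0.08872976899147034), 23.76421356201172) med z 0.02343811324780576 circ ((0.5107593536376953, 0.10444992780685425), 0.20420420169830322)
[ 0.74377936  0.36162049 -0.00081749]
```

View pics/w1.png

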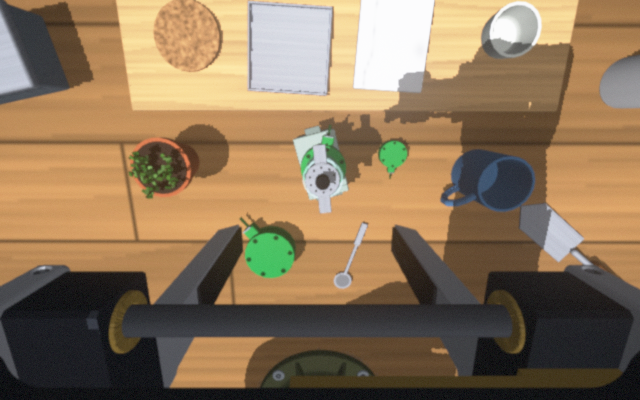

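```bash
cat > fx.py <<'E'
from h import *
from scipy.optimize import least_squares
z=np.load("top0.npz"); X=z["X"]; im=z["im"].astype(int); D=z["d"]
grey=(im.max(-1)-im.min(-1)<30)
B=lambda x0,x1,y0,y1,z0,z1:(D>0)&(X[...,0]>x0)&(X[...,0]<x1)&(X[...,1]>y0)&(X[...,1]<y1)&(X[...,2]>z0)&(X[...,2]<z1)
def rep(n,m):
    k,l,s,_=cv2.connectedComponentsWithStats(m.astype(np.uint8),connectivity=4); m=l==1+s[1:,4].argmax(); p=X[m][:,:2].astype(np.float32)
    c=[np.median(X[m][:,2])]
    print(n,m.sum(),np.round(np.hstack([*cv2.minAreaRect(p)[:2],cv2.minAreaRect(p)[2]]),3),"mean",p.mean(0).round(4),"z",c,"rad",np.sqrt(m.sum()/np.pi))
rep("slab",B(.56,.72,-.17,-.03,-.05,.1)&grey)
rep("tray",B(.55,.72,-.03,.12,-.05,.1)&grey)
rep("bowl",B(.58,.72,-.3,-.18,.045,.1))
dif=im[...,0]-im[...,2]
c=B(.58,.72,.12,.26,0,.1)&(im.sum(-1)<390)
rep("coaster",c)
a=np.load("w1.npz"); Xw=a["X"]; I=a["im"].astype(int)
kn=(Xw[...,2]>.14)&(Xw[...,2]<.18)&(np.abs(Xw[...,0]-.475)<.05)&(np.abs(Xw[...,1])<.06)&(I.max(-1)<70)
print("knob",kn.sum(),Xw[kn].mean(0),Xw[kn][:,2].max())
w=(Xw[...,2]>.128)&(Xw[...,2]<.146)&(np.abs(Xw[...,0]-.475)<.06)&(np.abs(Xw[...,1])<.06)&(a["d"]>0)
p=Xw[w][:,:2].astype(np.float32); print("wings",w.sum(),cv2.minAreaRect(p),p.mean(0))
k=(Xw[...,2]>.036)&(Xw[...,2]<.056)&(np.abs(Xw[...,0]-.475)<.09)&(np.abs(Xw[...,1])<.08)&(a["d"]>0)
for nm,A,m in(("kw",Xw,k),("kt",X,(X[...,2]>.040)&(X[...,2]<.054)&(np.abs(X[...,0]-.475)<.09)&(np.abs(X[...,1])<.08))):
    p=A[m][:,:2].astype(np.float32); print(nm,m.sum(),cv2.minAreaRect(p))
E
python3 fx.py
```

```text
slab 2496 [ 0.648 -0.096  0.098  0.132 86.658] mean [ 0.6461 -0.0952] z [np.float64(0.027601472746873412)] rad 28.18690255978371
tray 2501 [6.3400e-01 4.6000e-02 1.1200e-01 1.1300e-01 8.6219e+01] mean [0.6352 0.0459] z [np.float64(0.020784846226328257)] rad 28.21512050914652
bowl 285 [ 0.652 -0.238  0.062  0.061 55.224] mean [ 0.6548 -0.2394] z [np.float64(0.05590210826054687)] rad 9.52461639974967
coaster 1288 [ 0.653  0.184  0.089  0.09  43.267] mean [0.6513 0.1822] z [np.float64(0.023377768106137065)] rad 20.248040236149336
knob 37 [0.48173209 0.00137722 0.15416477] 0.15692900133026416
wings 1432 ((0.47809919714927673, 0.0025887154042720795), (0.07549396902322769, 0.047107916325330734), 31.964649200439453) [0.47898397 0.00254782]
kw 822 ((0.4816991686820984, 0.003168392926454544), (0.10506138950586319, 0.059994082897901535), 14.71902084350586)
kt 501 ((0.48156535625457764, 0.0026981420814990997), (0.10479016602039337, 0.060002900660037994), 14.503514289855957)
```

```bash
python3 -m inch '[0.6,-0.6,2,0,0,0,1,0,0,3,0,0,0,1,0,0,3,0,0,0,0.7,0,0,3,0,0,0,0.5,0,0,2,0,0,0,0.5,0,0,1.5,0,0,0,0.5,0,0,1,0,0,0,0.5,0,0,0.5,0,0,0,0.5,0,0,0,0,0,0,0.5]' 10; python3 w.py w2 strainer
```

```text
time_s: 4.72
ee_pos: [0.4801, 0.0017, 0.1408]
eef_rot: [-3.141, -0.0, -1.569]
force: [0.5, 0.4, -0.2]
grip_width: 0.0472
[0.48009039 0.00171027 0.14076634] [-3.14143192e+00 -4.18888732e-05 -1.56885652e+00] [[1.0, -0.0, -0.0, -0.001], [0.0, 0.965, 0.26, -0.075], [0.0, -0.26, 0.965, -0.178], [0.0, 0.0, 0.0, 1.0]]
strainer 0.59 [318.7, 236.6]
```

View pics/w2.png

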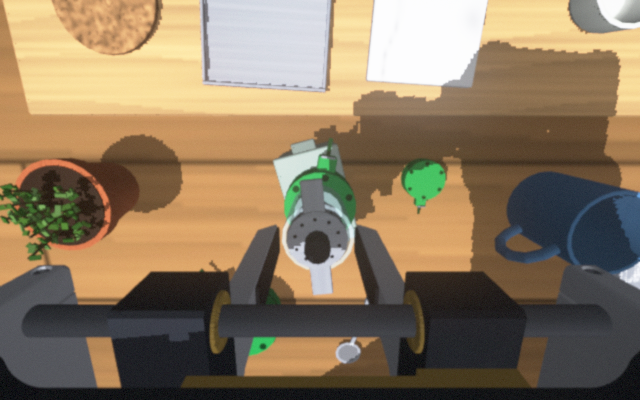

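```bash
python3 - <<'E'
from h import *
a=np.load("w2.npz"); X=a["X"]; I=a["im"].astype(int)
k=(I.max(-1)<75); k[:225]=0;k[275:]=0;k[:,:295]=0;k[:,340:]=0
print(k.sum(),np.median(X[k],0),X[k].min(0),X[k].max(0))
E
python3 -m inch '[0,0,0,0,0,0,0.3,0,0,0,0,0,0,0.2,0,0,0,0,0,0,0.1,0,0,0,0,0,0,0,0,0,0,0,0,0,0,0,0,0,0,0,0,0,0,0,0,0,0,0,0]' 12
```

```text
669 [0.48097259 0.00236032 0.15471283] [ 0.47114914 -0.01182441  0.13613693] [0.55546091 0.01647494 0.31914264]
time_s: 5.7
ee_pos: [0.48, 0.0017, 0.1407]
eef_rot: [-3.142, -0.0, -1.569]
force: [0.1, -0.3, 1.4]
grip_width: 0.0155
```

```bash
python3 -m inch '[0,0,-0.3,0,0,0,0,0,0,-0.7,0,0,0,0,0,0,-1,0,0,0,0,0,0,-1.5,0,0,0,0,0,0,-1.5,0,0,0,0,0,0,-1.5,0,0,0,0,0,0,-1,0,0,0,0,0,0,0,0,0,0,0]'; python3 w.py w3 strainer glass
```

```text
time_s: 6.7
ee_pos: [0.4802, 0.0017, 0.2163]
eef_rot: [-3.14, -0.0, -1.569]
force: [0.2, 0.2, -0.3]
grip_width: 0.0155
[0.48021845 0.00173267 0.21630033] [-3.14048771e+00 -6.57882162e-05 -1.56900190e+00] [[1.0, -0.0, -0.0, -0.001], [0.0, 0.965, 0.26, -0.075], [0.0, -0.26, 0.965, -0.178], [0.0, 0.0, 0.0, 1.0]]
strainer 0.6 [318.5, 237.1]
glass 0.76 [316.4, 187.7]
```

View pics/w3.png

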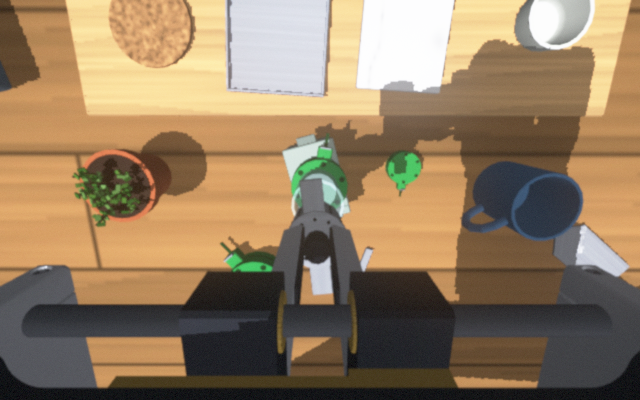

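```bash
python3 -m inch '[1.1,-0.79,0,0,0,0,0,2.2,-1.57,0,0,0,0,0,2.2,-1.57,0,0,0,0,0,2.2,-1.57,0,0,0,0,0,2.2,-1.57,0,0,0,0,0,2.2,-1.57,0,0,0,0,0,2.2,-1.57,0,0,0,0,0,2.2,-1.57,0,0,0,0,0,2.2,-1.57,0,0,0,0,0,2.2,-1.57,0,0,0,0,0,2.2,-1.57,0,0,0,0,0,1.1,-0.79,0,0,0,0,0,0,0,2,0,0,0,0,0,0,3,0,0,0,0,0,0,3,0,0,0,0,0,0,1,0,0,0,0,0,0,0,0,0,0,0]'; python3 w.py w4 bowl
python3 - <<'E'
from h import *
a=np.load("w4.npz"); X=a["X"]
m=(X[...,2]>.05)&(X[...,2]<.066)&(X[...,0]>.6)&(X[...,0]<.71)&(X[...,1]<-.19)&(X[...,1]>-.29)
print(m.sum(),X[m].min(0),X[m].max(0),cv2.minEnclosingCircle(X[m][:,:2].astype(np.float32)))
E
```

```text
time_s: 8.98
ee_pos: [0.6532, -0.2404, 0.1254]
eef_rot: [3.141, 0.0, -1.569]
force: [0.1, 0.5, 0.1]
grip_width: 0.0153
[ 0.65317749 -0.24035976  0.12537609] [ 3.14086572e+00  2.88059163e-04 -1.56920282e+00] [[1.0, -0.0, -0.0, -0.001], [0.0, 0.965, 0.26, -0.075], [0.0, -0.26, 0.965, -0.178], [0.0, 0.0, 0.0, 1.0]]
bowl 0.6 [317.7, 193.8]
827 [ 0.6338686  -0.26955165  0.05002673] [ 0.68356388 -0.20750945  0.05885844] ((0.6523565649986267, -0.23834501206874847), 0.03169604763388634)
```

View pics/w4.png

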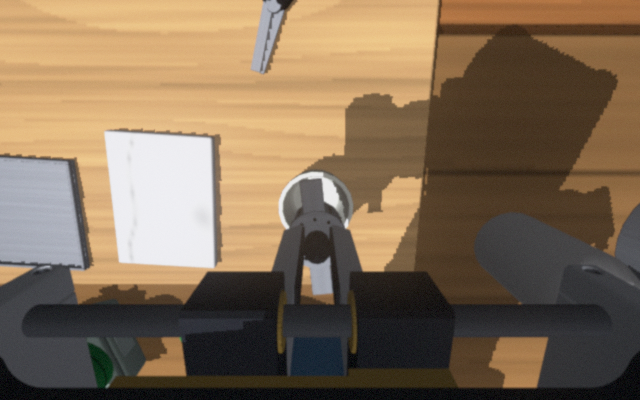

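```bash
python3 -m inch '[-0.2,0.1,1,0,0,0,0,0,0,1.5,0,0,0,0,0,0,1.5,0,0,0,0,0,0,1,0,0,0,0,0,0,0.6,0,0,0,0,0,0,0.3,0,0,0,0,0,0,0.1,0,0,0,0,0,0,0,0,0,0,0]'
```

```text
time_s: 10.07
ee_pos: [0.6524, -0.238, 0.066]
eef_rot: [-3.141, -0.0, -1.569]
force: [-0.3, -0.6, -0.2]
grip_width: 0.0153
```

```bash
python3 -m inch '[0,0,0.1,0,0,0,0,0,0,0.05,0,0,0,0,0,0,0,0,0,0,0.2,0,0,0,0,0,0,0.3,0,0,0,0,0,0,0.4,0,0,-0.5,0,0,0,0.5,0,0,-1.5,0,0,0,0.5,0,0,-3,0,0,0,0.5,0,0,-4,0,0,0,0.6,0,0,-4,0,0,0,0.6,0,0,-2,0,0,0,0.7,0,0,0,0,0,0,0.7]'; python3 w.py w5 bowl strainer
python3 - <<'E'
from h import *
a=np.load("w5.npz"); save("w5c",cv2.resize(a["im"][150:270,200:440],None,fx=2.5,fy=2.5)); X=a["X"]
m=(X[...,2]>.045)&(X[...,2]<.09)&(np.abs(X[...,0]-.652)<.06)&(np.abs(X[...,1]+.238)<.06)&(a["d"]>0)
h,e=np.histogram(X[m][:,2],18);print(h,e.round(3))
for z0,z1 in((.074,.09),(.0595,.066)):
  k=m&(X[...,2]>z0)&(X[...,2]<z1); print(k.sum(),X[k].mean(0))
E
```

```text
time_s: 11.58
ee_pos: [0.6527, -0.2381, 0.2168]
eef_rot: [-3.138, -0.002, -1.569]
force: [-1.2, 0.7, 0.4]
grip_width: 0.0662
[ 0.65272529 -0.23812716  0.21679427] [-3.13796317e+00 -1.56144936e-03 -1.56896269e+00] [[1.0, -0.0, -0.0, -0.001], [0.0, 0.965, 0.26, -0.075], [0.0, -0.26, 0.965, -0.178], [0.0, 0.0, 0.0, 1.0]]
bowl 0.75 [317.2, 177.5]
bowl 0.46 [92.8, 191.3]
strainer 0.68 [315.6, 185.4]
[ 35  33  46  32  50 288 212 614 555  12   3   6   7   4   7   8  73  87] [0.045 0.047 0.049 0.051 0.053 0.055 0.057 0.059 0.061 0.063 0.065 0.067
 0.069 0.071 0.073 0.075 0.077 0.079 0.081]
172 [ 0.6506553  -0.23704177  0.07908448]
1142 [ 0.65174777 -0.23685112  0.06114634]
```

View pics/w5c.png

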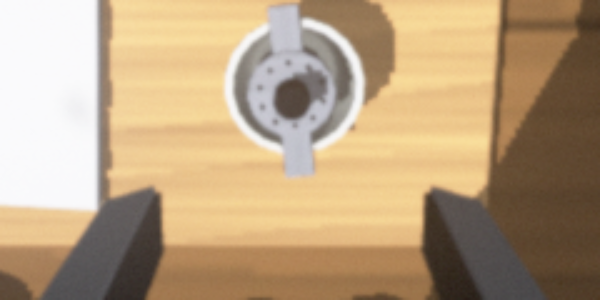

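```bash
python3 -m inch '[-1.2,0.87,0,0,0,0,1,-2.4,1.74,0,0,0,0,1,-2.4,1.74,0,0,0,0,1,-2.4,1.74,0,0,0,0,1,-2.4,1.74,0,0,0,0,1,-2.4,1.74,0,0,0,0,1,-2.4,1.74,0,0,0,0,1,-2.4,1.74,0,0,0,0,1,-2.4,1.74,0,0,0,0,1,-2.4,1.74,0,0,0,0,1,-1.2,0.87,0,0,0,0,1,0,0,0,0,0,0,1]'; python3 w.py w6 glass dispenser keeper
python3 - <<'E'
from h import *
a=np.load("w6.npz"); save("w6c",cv2.resize(a["im"][100:270,220:440],None,fx=3,fy=3)); X=a["X"]
m=(X[...,2]>.03)&(X[...,2]<.15)&(np.abs(X[...,0]-.478)<.08)&(np.abs(X[...,1])<.06)&(a["d"]>0)
h,e=np.histogram(X[m][:,2],24);print(h,e.round(3))
for z0,z1 in((.126,.142),(.066,.078),(.038,.052)):
  k=m&(X[...,2]>z0)&(X[...,2]<z1); p=X[k][:,:2].astype(np.float32); print(z0,k.sum(),p.min(0),p.max(0),cv2.minEnclosingCircle(p),cv2.minAreaRect(p))
E
```

```text
time_s: 13.22
ee_pos: [0.4776, 0.002, 0.214]
eef_rot: [3.141, 0.0, -1.568]
force: [-0.1, 1.1, 0.4]
grip_width: 0.0942
[0.47764869 0.00201933 0.21396547] [ 3.14130666e+00  1.44268470e-05 -1.56806067e+00] [[1.0, -0.0, -0.0, -0.001], [0.0, 0.965, 0.26, -0.075], [0.0, -0.26, 0.965, -0.178], [0.0, 0.0, 0.0, 1.0]]
glass 0.73 [320.5, 187.0]
dispenser 0.71 [258.5, 273.8]
dispenser 0.61 [317.3, 181.4]
keeper 0.32 [502.6, 186.0]
[ 11   0 221 873  14  54  38 178  78 736  23 802  83  86  86  84  98 104
  99 114 119 128 125 552] [0.031 0.035 0.039 0.044 0.048 0.052 0.057 0.061 0.065 0.07  0.074 0.079
 0.083 0.087 0.092 0.096 0.1   0.105 0.109 0.113 0.118 0.122 0.126 0.131
 0.135]
0.126 688 [ 0.4538479  -0.02135201] [0.5011864  0.02567474] ((0.47749191522598267, 0.0019102520309388638), 0.024128366261720657) ((0.4777887761592865, 0.002011246979236603), (0.04674017056822777, 0.047195564955472946), 43.394569396972656)
0.066 826 [ 0.46573263 -0.03005443] [0.52264154 0.0307356 ] ((0.488116055727005, -0.0006845262832939625), 0.034636594355106354) ((0.4954984784126282, -0.0014483481645584106), (0.06137605756521225, 0.054026901721954346), 84.16116333007812)
0.038 1105 [ 0.43687588 -0.03693439] [0.5347297  0.04236883] ((0.48186585307121277, 0.0005905094440095127), 0.0539194755256176) ((0.48219382762908936, 0.003272421658039093), (0.1039828360080719, 0.05989634618163109), 14.644593238830566)
```

View pics/w6c.png

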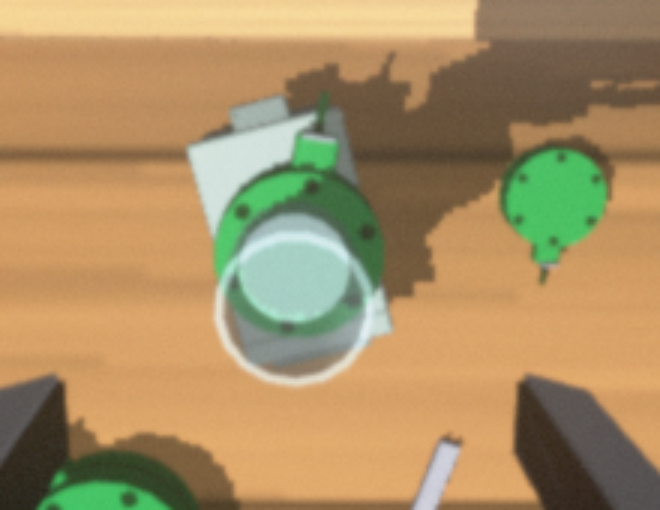

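```bash
python3 -m inch '[0,0,2,0,0,0,1,0,0,3,0,0,0,1,0,0,3,0,0,0,1,0,0,2.5,0,0,0,1,0,0,1.9,0,0,0,1,0,0,1,0,0,0,1,0,0,0,0,0,0,0.7,0,0,0,0,0,0,0.6,0,0,0,0,0,0,0.5,0,0,0,0,0,0,0.4,0,0,0,0,0,0,0.4,0,0,0,0,0,0,0.4]' 15
```

```text
time_s: 14.92
ee_pos: [0.4779, 0.0017, 0.0803]
eef_rot: [-3.141, -0.0, -1.569]
force: [-0.3, 0.1, 1.3]
grip_width: 0.0474
```

```bash
python3 -m inch '[0,0,-0.3,0,0,0,0.4,0,0,-0.7,0,0,0,0.4,0,0,-1.5,0,0,0,0.4,0,0,-2,0,0,0,0.4,0,0,-2,0,0,0,0.4,0,0,-1,0,0,0,0.4,-0.91,-0.88,-0.5,0,0,0,0.4,-1.82,-1.75,0,0,0,0,0.4,-1.82,-1.75,0,0,0,0,0.4,-1.82,-1.75,0,0,0,0,0.4,-1.82,-1.75,0,0,0,0,0.4,-1.82,-1.75,0,0,0,0,0.4,-1.82,-1.75,0,0,0,0,0.4,-1.82,-1.75,0,0,0,0,0.4,-1.82,-1.75,0,0,0,0,0.4,-1.82,-1.75,0,0,0,0,0.4,-0.91,-0.87,0,0,0,0,0.4,0,0,0,0,0,0,0.4]'; python3 w.py w7 glass coaster
python3 - <<'E'
from h import *
a=np.load("w7.npz"); save("w7",a["im"]); X=a["X"]; I=a["im"].astype(int)
m=(X[...,2]>.0205)&(X[...,2]<.03)&(np.abs(X[...,0]-.653)<.07)&(np.abs(X[...,1]-.184)<.07)&(I.sum(-1)<420)
p=X[m][:,:2].astype(np.float32); print(m.sum(),np.median(X[m],0),np.percentile(p,[1,99],axis=0))
E
```

```text
time_s: 17.18
ee_pos: [0.6524, 0.1851, 0.1588]
eef_rot: [3.14, -0.0, -1.568]
force: [0.0, 0.6, -1.9]
grip_width: 0.0472
[0.65242834 0.18509984 0.15884102] [ 3.14001331e+00 -2.70581085e-04 -1.56804543e+00] [[1.0, -0.0, -0.0, -0.001], [0.0, 0.965, 0.26, -0.075], [0.0, -0.26, 0.965, -0.178], [0.0, 0.0, 0.0, 1.0]]
glass 0.93 [318.6, 234.4]
coaster 0.87 [313.4, 190.6]
458 [0.67155951 0.18350729 0.02300306] [[0.62928245 0.14143754]
 [0.69630959 0.2260592 ]]
```

View pics/w7.png

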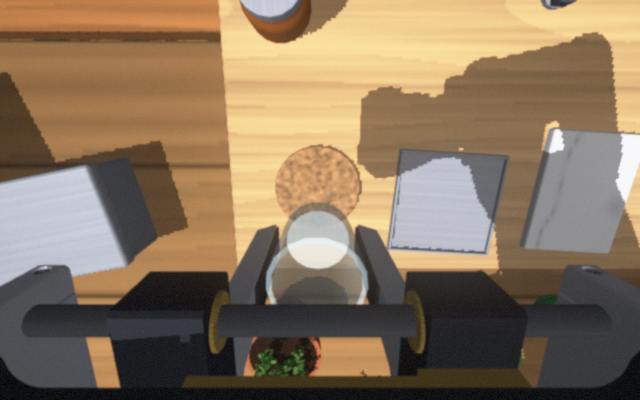

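```bash
python3 -m inch '[0.1,0,1.5,0,0,0,0.4,0,0,2.5,0,0,0,0.4,0,0,2.5,0,0,0,0.4,0,0,2.5,0,0,0,0.4,0,0,1.5,0,0,0,0.4,0,0,1,0,0,0,0.4,0,0,0.5,0,0,0,0.4,0,0,0.3,0,0,0,0.4,0,0,0,0,0,0,0.4]'
```

```text
time_s: 18.45
ee_pos: [0.6526, 0.1831, 0.0374]
eef_rot: [-3.141, 0.0, -1.569]
force: [-0.9, -0.2, -1.1]
grip_width: 0.0474
```

```bash
python3 -m inch '[0,0,0.3,0,0,0,0.4,0,0,0.15,0,0,0,0.4,0,0,0.05,0,0,0,0.4,0,0,0,0,0,0,0.4]'
```

```text
time_s: 18.95
ee_pos: [0.6526, 0.183, 0.0324]
eef_rot: [-3.141, 0.0, -1.569]
force: [-0.4, -1.3, 1.1]
grip_width: 0.0473
```

```bash
python3 -m inch '[0,0,0,0,0,0,0.55,0,0,0,0,0,0,0.7,0,0,0,0,0,0,0.9,0,0,0,0,0,0,1,0,0,-1,0,0,0,1,0,0,-2,0,0,0,1,0,0,-3,0,0,0,1,0,0,-4,0,0,0,1,0,0,-4,0,0,0,1,0,0,-3,0,0,0,1,0,0,0,0,0,0,1]'; python3 w.py w8 glass coaster
python3 - <<'E'
from h import *
X=np.load("w8.npz")["X"]
m=(X[...,2]>.078)&(X[...,2]<.094)&(np.abs(X[...,0]-.653)<.05)&(np.abs(X[...,1]-.184)<.05)
p=X[m][:,:2].astype(np.float32); print(m.sum(),cv2.minEnclosingCircle(p),np.percentile(X[m][:,2],[5,95]))
E
```

```text
time_s: 20.32
ee_pos: [0.6533, 0.1833, 0.2064]
eef_rot: [-3.136, 0.001, -1.569]
force: [0.6, -0.4, 0.0]
grip_width: 0.094
[0.65332838 0.18325369 0.20635009] [-3.13569207e+00  1.29504032e-03 -1.56893941e+00] [[1.0, -0.0, -0.0, -0.001], [0.0, 0.965, 0.26, -0.075], [0.0, -0.26, 0.965, -0.178], [0.0, 0.0, 0.0, 1.0]]
glass 0.57 [316.1, 180.9]
coaster 0.42 [320.9, 180.0]
508 ((0.6523265242576599, 0.18374840915203094), 0.023961827158927917) [0.07921107 0.08601382]
```

```bash
python3 -m inch '[0.91,0.88,0,0,0,0,1,1.82,1.75,0,0,0,0,1,1.82,1.75,0,0,0,0,1,1.82,1.75,0,0,0,0,1,1.82,1.75,0,0,0,0,1,1.82,1.75,0,0,0,0,1,1.82,1.75,0,0,0,0,1,1.82,1.75,0,0,0,0,1,1.82,1.75,0,0,0,0,1,1.82,1.75,0,0,0,0,1,0.91,0.87,0,0,0,0,1,0,0,0,0,0,0,1]'; python3 w.py w9 dispenser keeper
python3 - <<'E'
from h import *
a=np.load("w9.npz");X=a["X"];I=a["im"].astype(int); save("w9c",cv2.resize(a["im"][100:270,220:440],None,fx=3,fy=3))
n=(a["d"]>0)&(np.abs(X[...,0]-.478)<.09)&(np.abs(X[...,1])<.06)
g=n&(I[...,1]>I[...,0]*1.4)&(X[...,2]>.066)
p=X[g][:,:2].astype(np.float32); print(g.sum(),p.min(0),p.max(0),p.mean(0),np.percentile(X[g][:,2],[2,50,98]))
for i in range(3):
    c,r=cv2.minEnclosingCircle(p); print(c,r); q=np.linalg.norm(p-np.median(p,0),axis=1); p=p[q<.0315]
g=n&(I[...,1]>I[...,0]*1.3)&(X[...,2]>.05)&(X[...,2]<.069); p=X[g]; print("outlet",g.sum(),p.mean(0),p.max(0))
E
```

```text
time_s: 21.98
ee_pos: [0.4776, 0.0005, 0.202]
eef_rot: [3.141, 0.0, -1.57]
force: [0.3, 0.2, 0.8]
grip_width: 0.0935
[0.47764124 0.00051373 0.20195493] [ 3.14123033e+00  6.26036919e-05 -1.56979339e+00] [[1.0, -0.0, -0.0, -0.001], [0.0, 0.965, 0.26, -0.075], [0.0, -0.26, 0.965, -0.178], [0.0, 0.0, 0.0, 1.0]]
dispenser 0.84 [255.4, 281.3]
dispenser 0.7 [400.5, 167.8]
3775 [ 0.4490129  -0.05996006] [0.5114654 0.0599931] [0.48580566 0.00232093] [0.0696345  0.07147163 0.3342274 ]
(0.504374086856842, 0.00017715476860757917) 0.06029215455055237
(0.48858126997947693, 0.002009246265515685) 0.03152552247047424
(0.488413542509079, 0.001968540484085679) 0.03145726025104523
outlet 229 [ 0.51332343 -0.00492214  0.06309527] [0.53412771 0.02601844 0.06896458]
```

View pics/w9c.png

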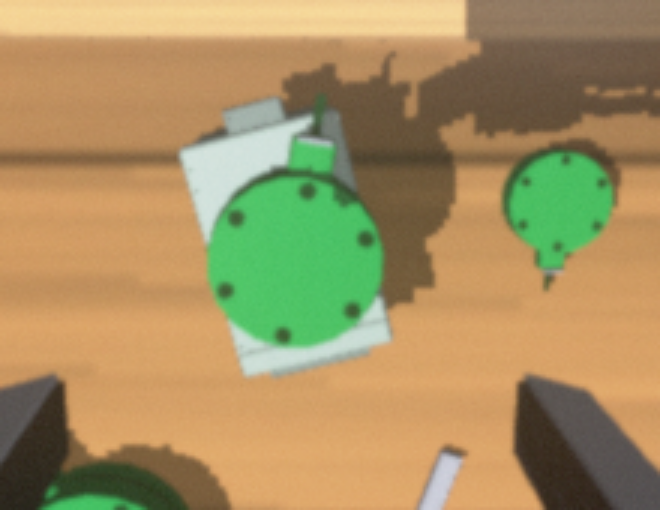

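```bash
python3 -m inch '[0,-0.26,2,0,0,0,1,0,0,3,0,0,0,1,0,0,3,0,0,0,1,0,0,3,0,0,0,1,0,0,2,0,0,0,1,0,0,1.2,0,0,0,1,0,0,0.7,0,0,0,1,0,0,0.3,0,0,0,0.9,0,0,0,0,0,0,0.8,0,0,0,0,0,0,0.7,0,0,0,0,0,0,0.6,0,0,0,0,0,0,0.55,0,0,0,0,0,0,0.55,0,0,0,0,0,0,0.55]' 15
```

```text
time_s: 23.88
ee_pos: [0.4806, 0.0007, 0.0505]
eef_rot: [-3.141, -0.0, -1.569]
force: [-2.0, -0.1, 5.7]
grip_width: 0.0614
```

```bash
python3 -m inch '[0,0,-0.3,0,0,0,0.55,0,0,-0.7,0,0,0,0.55,0,0,-1.5,0,0,0,0.55,0,0,-2,0,0,0,0.55,0,0,-2,0,0,0,0.55,0,0,-0.5,0,0,0,0.55,-0.3,-0.77,0,0,0,0,0.55,-0.5,-1.75,0,0,0,0,0.55,-0.5,-1.75,0,0,0,0,0.55,-0.5,-1.75,0,0,0,0,0.55,-0.5,-1.75,0,0,0,0,0.55,-0.5,-1.75,0,0,0,0,0.55,-0.5,-1.75,0,0,0,0,0.55,-0.5,-1.75,0,0,0,0,0.55,-0.5,-1.75,0,0,0,0,0.55,-0.2,-0.63,0,0,0,0,0.55,0,0,0,0,0,0,0.55]'; python3 w.py w10 dispenser tray
python3 - <<'E'
from h import *
a=np.load("w10.npz");X=a["X"];I=a["im"].astype(int)
m=(a["d"]>0)&(np.abs(X[...,0]-.635)<.075)&(np.abs(X[...,1]-.046)<.07)&(X[...,2]<.04)&(X[...,2]>.01)&(I.max(-1)-I.min(-1)<35)
m=cv2.morphologyEx(m.astype(np.uint8),cv2.MORPH_OPEN,np.ones((3,3)))>0
m&=a["d"]>0
p=X[m][:,:2].astype(np.float32); print(m.sum(),np.percentile(p,[.5,99.5],axis=0),cv2.minAreaRect(p))
E
```

```text
time_s: 26.0
ee_pos: [0.6341, 0.0461, 0.1193]
eef_rot: [3.14, -0.0, -1.569]
force: [-0.4, -0.7, -0.2]
grip_width: 0.0612
[0.63410545 0.04612238 0.11927874] [ 3.14035245e+00 -3.42393200e-05 -1.56886676e+00] [[1.0, -0.0, -0.0, -0.001], [0.0, 0.965, 0.26, -0.075], [0.0, -0.26, 0.965, -0.178], [0.0, 0.0, 0.0, 1.0]]
dispenser 0.58 [316.7, 239.8]
dispenser 0.44 [620.7, 181.2]
tray 0.94 [315.9, 199.1]
7899 [[ 0.60825855 -0.01008968]
 [ 0.692496    0.10297313]] ((0.6464832425117493, 0.0458659902215004), (0.11383239179849625, 0.08865199983119965), 86.78570556640625)
```

View pics/w10.png

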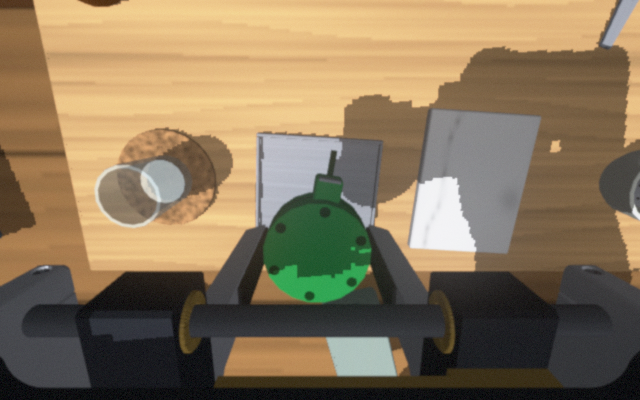

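```bash
python3 -m inch '[0,0,1,0,0,0,0.55,0,0,2,0,0,0,0.55,0,0,2.5,0,0,0,0.55,0,0,2,0,0,0,0.55,0,0,1,0,0,0,0.55,0,0,0.5,0,0,0,0.55,0,0,0.1,0,0,0,0.55,0,0,0,0,0,0,0.55]'
```

```text
time_s: 27.15
ee_pos: [0.6346, 0.046, 0.0297]
eef_rot: [-3.141, -0.0, -1.569]
force: [1.3, 0.0, -1.1]
grip_width: 0.0613
```

```bash
python3 -m inch '[0,0,0.2,0,0,0,0.55,0,0,0.15,0,0,0,0.55,0,0,0.05,0,0,0,0.55,0,0,0,0,0,0,0.55]'
```

```text
time_s: 27.65
ee_pos: [0.6344, 0.046, 0.0255]
eef_rot: [-3.141, -0.0, -1.569]
force: [-2.3, -1.1, 4.7]
grip_width: 0.061
```

```bash
python3 -m inch '[0,0,0,0,0,0,0.65,0,0,0,0,0,0,0.72,0,0,0,0,0,0,0.75,0,0,-1,0,0,0,0.8,0,0,-2,0,0,0,0.9,0,0,-3,0,0,0,1,0,0,-4,0,0,0,1,0,0,-4,0,0,0,1,0,0,-3,0,0,0,1,0,0,0,0,0,0,1]'; python3 w.py w11 dispenser
python3 - <<'E'
from h import *
a=np.load("w11.npz");X=a["X"];I=a["im"].astype(int)
g=(a["d"]>0)&(np.abs(X[...,0]-.635)<.06)&(np.abs(X[...,1]-.046)<.06)&(I[...,1]>I[...,0]*1.3)&(X[...,2]>.04)&(X[...,2]<.056)
p=X[g]; print(g.sum(),np.percentile(p,[1,50,99],axis=0))
E
```

```text
time_s: 28.9
ee_pos: [0.6352, 0.046, 0.1991]
eef_rot: [-3.136, 0.0, -1.569]
force: [-0.5, 1.3, 0.0]
grip_width: 0.094
[0.63523879 0.04604854 0.19909777] [-3.13570443e+00  7.48982767e-05 -1.56891596e+00] [[1.0, -0.0, -0.0, -0.001], [0.0, 0.965, 0.26, -0.075], [0.0, -0.26, 0.965, -0.178], [0.0, 0.0, 0.0, 1.0]]
dispenser 0.87 [316.6, 182.7]
dispenser 0.73 [288.5, 376.2]
2326 [[0.6053573  0.01872843 0.04355434]
 [0.63452549 0.04660683 0.04611433]
 [0.66269599 0.0754902  0.04769086]]
```

```bash
python3 -m inch '[0.22,0.79,0,0,0,0,1,0.44,1.57,0,0,0,0,1,0.44,1.57,0,0,0,0,1,0.44,1.57,0,0,0,0,1,0.44,1.57,0,0,0,0,1,0.44,1.57,0,0,0,0,1,0.44,1.57,0,0,0,0,1,0.44,1.57,0,0,0,0,1,0.44,1.57,0,0,0,0,1,0.44,1.57,0,0,0,0,1,0.22,0.78,0,0,0,0,1,0,0,0,0,0,-0.127,1,0,0,0,0,0,-0.127,1,0,0,0,0,0,0,1]'; python3 w.py w12 keeper
python3 - <<'E'
from h import *
a=np.load("w12.npz");X=a["X"];I=a["im"].astype(int); save("w12c",cv2.resize(a["im"][80:270,220:440],None,fx=3,fy=3))
m=(a["d"]>0)&(np.abs(X[...,0]-.48)<.08)&(np.abs(X[...,1])<.06)&(X[...,2]>.038)&(X[...,2]<.054)
p=X[m][:,:2].astype(np.float32); print(m.sum(),cv2.minAreaRect(p),np.median(X[m],0))
print("lid mean",p.mean(0))
E
```

```text
time_s: 30.75
ee_pos: [0.4772, 0.0017, 0.1948]
eef_rot: [3.141, 0.0, -1.316]
force: [-0.0, -0.1, -0.4]
grip_width: 0.0942
[0.47720385 0.00172133 0.19481656] [ 3.14106932e+00  1.68947533e-04 -1.31578351e+00] [[1.0, -0.0, -0.001, -0.001], [0.0, 0.966, 0.26, -0.076], [0.0, -0.26, 0.966, -0.178], [0.0, 0.0, 0.0, 1.0]]
keeper 0.85 [317.8, 171.7]
4685 ((0.48193496465682983, 0.003223702311515808), (0.10449820011854172, 0.0600801445543766), 14.750777244567871) [0.48313283 0.00388823 0.04505643]
lid mean [0.48230138 0.00333111]
```

View pics/w12c.png

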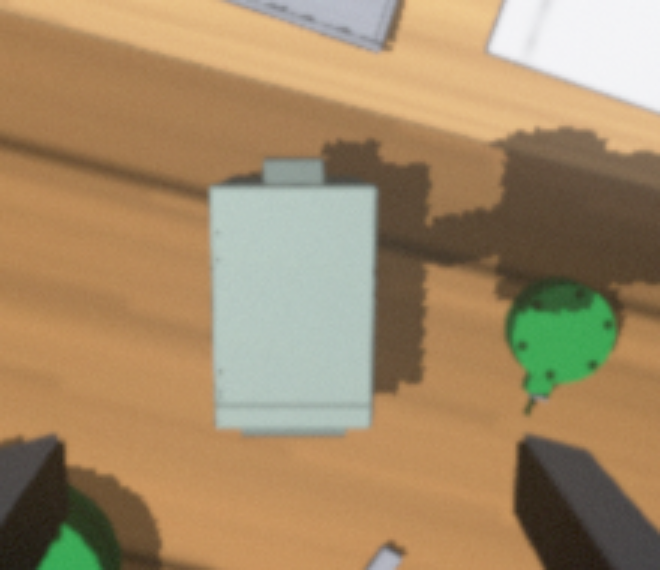

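```bash
python3 -m inch '[0,-0.2,2,0,0,0,1,0,0,3,0,0,0,1,0,0,3.5,0,0,0,1,0,0,3.5,0,0,0,1,0,0,2.8,0,0,0,1,0,0,1.8,0,0,0,1,0,0,1,0,0,0,1,0,0,0.5,0,0,0,0.9,0,0,0,0,0,0,0.8,0,0,0,0,0,0,0.7,0,0,0,0,0,0,0.6,0,0,0,0,0,0,0.5,0,0,0,0,0,0,0.5,0,0,0,0,0,0,0.5]' 20
```

```text
time_s: 32.6
ee_pos: [0.4796, 0.0022, 0.0146]
eef_rot: [-3.141, -0.0, -1.315]
force: [-1.8, -0.4, 6.5]
grip_width: 0.0598
```

```bash
python3 -m inch '[0,0,-0.3,0,0,0,0.5,0,0,-0.7,0,0,0,0.5,0,0,-1.5,0,0,0,0.5,0,0,-2.5,0,0,0,0.5,0,0,-2.5,0,0,0,0.5,0,0,-2,0,0,0.104,0.5,0,0,-1,0,0,0.104,0.5,0,0,0,0,0,0.104,0.5,0.44,-0.86,0,0,0,0,0.5,0.88,-1.72,0,0,0,0,0.5,0.88,-1.72,0,0,0,0,0.5,0.88,-1.72,0,0,0,0,0.5,0.88,-1.72,0,0,0,0,0.5,0.88,-1.72,0,0,0,0,0.5,0.88,-1.72,0,0,0,0,0.5,0.88,-1.72,0,0,0,0,0.5,0.88,-1.72,0,0,0,0,0.5,0.88,-1.72,0,0,0,0,0.5]'; python3 -m inch '[0.44,-0.86,0,0,0,0,0.5,0,0,0,0,0,0,0.5,0,0,0,0,0,0,0.5]'; python3 w.py w13 keeper slab
python3 - <<'E'
from h import *
a=np.load("w13.npz");X=a["X"];I=a["im"].astype(int)
m=(a["d"]>0)&(np.abs(X[...,0]-.647)<.085)&(np.abs(X[...,1]+.0955)<.065)&(X[...,2]<.034)&(X[...,2]>.0235)
p=X[m][:,:2].astype(np.float32); print(m.sum(),np.percentile(p,[.5,99.5],axis=0),cv2.minAreaRect(p))
E
```

```text
time_s: 34.85
ee_pos: [0.6386, -0.0911, 0.1193]
eef_rot: [3.141, 0.0, -1.624]
force: [0.0, 0.7, -1.4]
grip_width: 0.0599
time_s: 35.22
ee_pos: [0.6458, -0.095, 0.1192]
eef_rot: [3.141, 0.0, -1.626]
force: [-0.3, 0.9, -1.7]
grip_width: 0.0595
[ 0.64576764 -0.09504631  0.11916047] [ 3.14127940e+00  6.65006424e-05 -1.62630816e+00] [[1.0, -0.0, -0.0, -0.001], [0.0, 0.965, 0.26, -0.075], [0.0, -0.26, 0.965, -0.178], [0.0, 0.0, 0.0, 1.0]]
keeper 0.96 [318.0, 227.3]
slab 0.49 [470.5, 183.5]
4156 [[ 0.67124995 -0.14380146]
 [ 0.71373644 -0.04876328]] ((0.6904280185699463, -0.09640909731388092), (0.09623922407627106, 0.04329932853579521), 86.78266906738281)
```

View pics/w13.png

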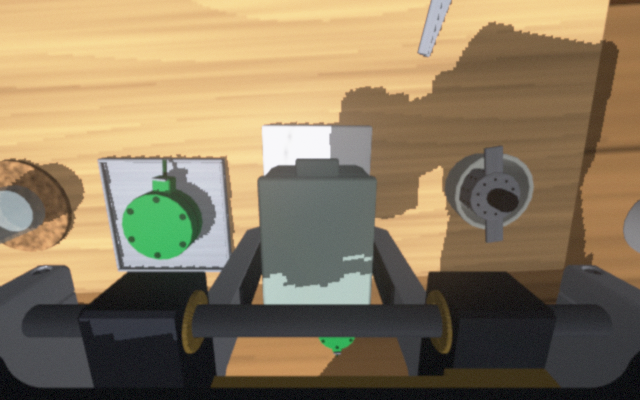

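```bash
python3 -m inch '[0,-0.12,1,0,0,0,0.5,0,0,2,0,0,0,0.5,0,0,2,0,0,0,0.5,0,0,1.3,0,0,0,0.5,0,0,0.7,0,0,0,0.5,0,0,0.3,0,0,0,0.5,0,0,0.1,0,0,0,0.5,0,0,0,0,0,0,0.5]'
```

```text
time_s: 36.38
ee_pos: [0.6475, -0.0954, 0.0456]
eef_rot: [-3.141, -0.0, -1.627]
force: [0.3, -0.3, -2.0]
grip_width: 0.06
```

```bash
python3 -m inch '[0,0,0.2,0,0,0,0.5,0,0,0.1,0,0,0,0.5,0,0,0.05,0,0,0,0.5,0,0,0,0,0,0,0.5]'
```

```text
time_s: 36.88
ee_pos: [0.6475, -0.0954, 0.0427]
eef_rot: [-3.141, -0.0, -1.627]
force: [-4.4, 0.3, 7.3]
grip_width: 0.0601
```

Contact reached; release, retreat upward, then check everything.

```bash
python3 -m inch '[0,0,0,0,0,0,0.65,0,0,0,0,0,0,0.75,0,0,0,0,0,0,0.9,0,0,0,0,0,0,1,0,0,-1,0,0,0,1,0,0,-2,0,0,0,1,0,0,-3,0,0,0,1,0,0,-4,0,0,0,1,0,0,-4,0,0,0,1,0,0,-3,0,0,0,1,0,4,-1,0,0,0,1,0,4,-1,0,0,0,1,0,4,-1,0,0,0,1,0,3,0,0,0,0,1,0,0,0,0,0,0,1]'; python3 w.py w14 keeper
python3 - <<'E'
from h import *
a=np.load("w14.npz");X=a["X"];D=a["d"];I=a["im"].astype(int)
B=lambda x,y,r,z0,z1:(D>0)&(np.abs(X[...,0]-x)<r)&(np.abs(X[...,1]-y)<r)&(X[...,2]>z0)&(X[...,2]<z1)
for n,m in(("keeper",B(.647,-.095,.075,.066,.082)),("disp",B(.635,.046,.045,.041,.055)),("glassrim",B(.652,.184,.04,.079,.094)),("strainer",B(.652,-.238,.05,.0595,.068)),("knob",B(.652,-.238,.03,.075,.085))):
    p=X[m][:,:2].astype(np.float32); print(n,m.sum(),np.round(cv2.minAreaRect(p)[0]+cv2.minAreaRect(p)[1]+(cv2.minAreaRect(p)[2],),4) if m.sum()>3 else "",np.median(X[m][:,2]) if m.sum() else "")
im,d,o,X=shot("scene"); save("fin",cv2.resize(im[130:350,160:460],None,fx=2.6,fy=2.6))
E
```

```text
time_s: 38.75
ee_pos: [0.4967, -0.0869, 0.2438]
eef_rot: [-3.139, -0.001, -1.627]
force: [0.5, -0.2, 0.0]
grip_width: 0.094
[ 0.49669525 -0.08690133  0.24383903] [-3.13869417e+00 -5.33277064e-04 -1.62730813e+00] [[1.0, -0.0, -0.0, -0.001], [0.0, 0.965, 0.26, -0.075], [0.0, -0.26, 0.965, -0.178], [0.0, 0.0, 0.0, 1.0]]
keeper 0.64 [317.3, 48.1]
keeper 5153 [ 6.40400e-01 -9.40000e-02  6.00000e-02  8.74000e-02  8.67647e+01] 0.07300693254787521
disp 2487 [ 0.6363  0.0484  0.0685  0.0612 28.0101] 0.046061381301533144
glassrim 873 [ 0.6519  0.1831  0.0481  0.0481 40.6763] 0.08403509023451228
strainer 1269 [ 0.6464 -0.2385  0.0709  0.0403 25.927 ] 0.06111446948286953
knob 227 [ 6.49200e-01 -2.36600e-01  1.49000e-02  1.54000e-02  8.53666e+01] 0.07906307406684504
```

View pics/fin.png

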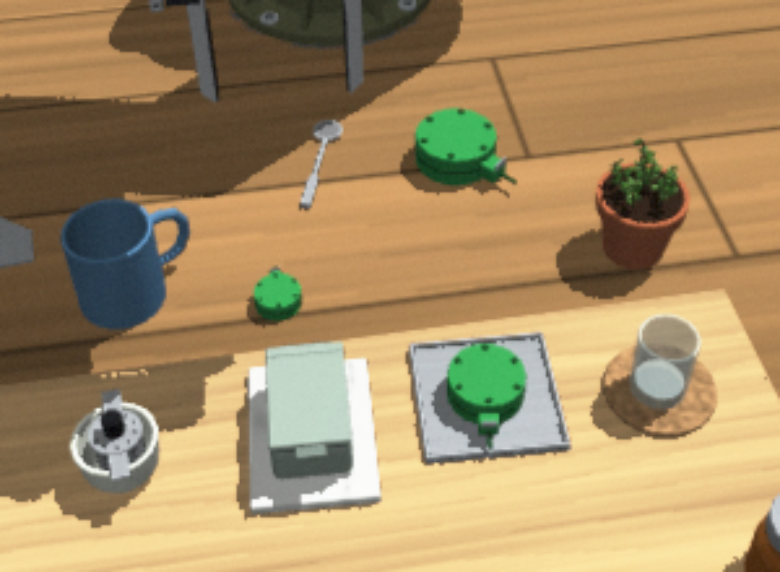

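```bash
python3 -c "
from station import ctrl
print(ctrl.hand_in())"
```

```text
the job is handed in; nothing more can be done
None
```

I took the stack apart from the top down and set all four things in their places by 38.8 s on the robot's clock. The job is handed in, but `hand_in` reports no verdict.

Last checks, from the cameras:

| Thing | Place | Distance from centre | Height |
|---|---|---|---|
| Strainer | bowl | about 3–4 mm | wings on the rim |
| Glass | coaster | about 1 mm | rim within 2 mm of expected |
| Dispenser | tray | about 1–3 mm | top within 1 mm of expected |
| Keeper | slab | about 1 mm | lid within 1 mm of expected |

- **Keeper:** its long side is within about 0.01 rad of the slab's. My final wrist measurement read about 7 mm short of the slab's centre, probably because the picture cut off its far end. The 1 mm figure comes from the arm's position at release.
- **Strainer:** the final oblique view gave its wings and lid as about 6 mm off centre, while the knob read about 3–4 mm. The look just after release read about 1–2 mm. All of these are inside the 11 mm limit.
- **Rest of the scene:** the last picture shows all four upright, with the gripper open and well clear. The mug and the potted thyme look unmoved in it; I did not measure them.

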